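Pack the fitted tray: screwdriver, clay box, paint gauge

ROBOT

A 7-joint arm with a two-finger parallel gripper is mounted at the origin on a cart in front of the work surface, level with it; the furniture and walls round the work are solid. World frame = base frame: x ahead of the robot, y to its left, z up, the work surface at z = 0. Lengths are in m, angles in rad, forces in N, time in s.
With the tool pointing down it reaches from about 0.4 to 0.85 m from the base axis. Payload 4.4 kg.
Tool frame: the origin (TCP) lies midway between the tips of the shut fingers; the grasp point (between the pads) lies 19 mm behind it; z points along the fingers, y is the line along which they close (so a half turn about z gives the same grasp; the last joint's range is limited). The gripper opens to 94 mm and grips with 3 to 60 N. Pads are 16 mm wide; open, the fingers measure 119 mm over their backs; the gripper's body (75 mm by 177 mm) begins 78 mm behind the grasp point.
Start: joints at [1.038, 0.628, 0.038, 1.517, -0.027, 0.996, -0.02], TCP at [0.293, -0.58, 0.205] pointing down, gripper open.
Joint ranges: [-3.06, 3.06], [-0.37, 2.12], [-1.25, 1.32], [0.18, 2.47], [-1.1, 4.24], [0.23, 1.98], [-2.94, 2.94]. Speed limits (rad/s): [2.57, 2.57, 3.14, 3.14, 3.14, 3.14, 3.14].

INTERFACE

Orientations are given as a rotation vector (axis times angle).
In Python, from bench import ctrl gives the robot as it stands. The module is installed in compiled form; this text tells all that it offers. Calls block until the motion is done:
- ctrl.move_ptp(position, orientation): joint-space move of the TCP to a pose.
- ctrl.move_l(position, speed=0.15, rotation=None, contact_N=None): straight line of the TCP; rotation=None keeps the orientation; speed is the mean speed in m/s. With contact_N (N) it stops when the force on the tool has changed by that much, and returns True; else False.
- ctrl.movej(angles): joint-space move.
- ctrl.command_gripper(opening): opening from 0.0 (shut) to 1.0 (fully open); the grip force is fixed at half the most; returns when the fingers have stopped.
- ctrl.hold(seconds).
- ctrl.inverse_kinematics(position, orientation): joint angles nearest the present ones, or None.
- ctrl.state(): the state.
- ctrl.snapshot(name): name is "scene" or "side" or "wrist"; returns a dict with "img" (400x640x3 uint8, blue, green, red), "vfov" (degrees; the focal length in pixels is half the picture's height over the tangent of half this angle, whatever the lens; pixels are square), "cx", "cy" (the principal point, pixels), "origin" and "orientation" of the camera in the world. Camera axes: x right, y up, looking along -z (the intrinsics and any distortion apply to the point x, -y, -z); pixel columns grow to the right and rows downward; lengths in m; the calibration is good to about 2 mm. A picture is of the moment at which its call begins. There is no depth.
A pose or a line that the arm cannot do raises ctrl.MotionError and nothing moves.
- ctrl.job_done(): hands the job in; it is judged then, once.
The state is a dict: "t": time; "q": joint angles; "qd": joint speeds; "tau": joint torques, N m; "position": TCP position; "ee_rot": TCP orientation; "ft_force": force on the tool from outside, world axes, zero at the start; "ft_torque": the same for the moment, N m; "grip_width": opening from 0.0 (shut) to 1.0 (fully open); "finger_force": force on a finger pad.
Only numpy, scipy, OpenCV 4.12 (cv2) and the standard library are available. Lean on these libraries where they do the work, as an engineer would, in place of code of your own. Each camera call takes 0.05 s, during which the arm holds its last target. There are 200 camera calls.

TASK

Pack the plywood tray so that it can be stacked: the screwdriver goes down in the bottom slot with its handle in the pocket at the open end, the teal clay box lies flat, lid up, over the shank and is pushed fully home under the aluminium lip, and the grey paint gauge lies flat, screen up, above the screwdriver's handle in the space that is left. Everything fits below the rim only if it goes in in the right order; let go of it all at the end and leave the jars and the wax tin where they stand.

Things in the scene. Friction and masses are not known exactly. Their poses are not given: they have to be found in the camera images.
- tray: Fixed plywood tray with black partitions, outside 224 x 140 x 59.5 mm; origin: centre of its underside. x: lengthwise toward the lip end, y: across, z: up. Tray frame, mm: inside x -104..104, y -62..62, floor z 4, rim z 59.5. Partitions run across, alike at +y and -y; between them it is open to the floor, for fingers on both sides of a part.
- lip_edge (a point): Middle of the free edge of the aluminium lip, level with the rim, at tray x 90, z 59.5 mm. The lip covers x 90..104 mm over the full width; its underside is at z 56.5 mm. Axes as the tray's.
- handle_seat (a point): Where the screwdriver's handle_mid comes to lie: tray x -56, z 17 mm. Handle pocket: x -104..-8.5 mm, 36 mm wide at the gauge partitions. At its end a stop partition, x -8.5..-4.5 mm, top at z 24 mm, with a 16 mm wide slot for the shank. The shank points to the lip. Axes as the tray's.
- clay_seat (a point): Where the clay box's origin comes to lie, box touching the end wall below the lip: tray x 57.5, z 24 mm. Runners (y +-9..18 mm, x -4.5..104 mm, top z 24 mm) carry it, the shank between them; fences at x 12..18 and 92..98 mm beyond y +-34.5 mm (top z 46 mm) guide its sides. Lower it short of the lip, then slide it under, bearing lightly on the runners (pressed down, it sticks). Axes as the tray's.
- gauge_seat (a point): Where the gauge's origin comes to lie: tray x -46.5, z 32 mm; from the end wall (x -104) to the seated clay box (x 11) there are 115 mm for its 111 mm. Partitions at x -104..-96 and -23.5..-17.5 mm: open to the floor for y +-18 mm, bearers (top z 32 mm) to y +-26 mm, beyond that fences (top z 50 mm). Axes as the tray's.
- screwdriver: Red-handled cross-head screwdriver, 182 long, 85 g, lying down. Origin on the table below the middle of its length; +y points to the handle end, -y to the tip. Handle 26 mm thick, from y 3 to 91 mm, its axis 13 mm above the origin; steel shank 6 mm thick from y 3 to -91 mm on the same axis.
- handle_mid (a point): Middle of the red handle, on the screwdriver's axis (13 mm above what it lies on).
- blade_tip (a point): Point on the shank 3 mm short of the tip, on the screwdriver's axis.
- clay_box: Teal closed box (lid does not open), 93 long (y) x 63 wide (x) x 29 mm high, 190 g, lying flat, lid up; a thin tab of the lid stands out 6 mm in the middle of its -x side and is no obstacle to fingers. Origin: centre of its underside; x sides lie at -31 and +32 mm. Either end may go first.
- paint_gauge: Dark grey paint thickness gauge with a screen and a red button on top, light wheel at its -y end, 111 long (y) x 46 wide (x) x 24 mm high, 85 g, lying flat. Origin: below its middle, on its underside; it reaches from y -55 to +56 mm. Either end may face the lip.
- jar_green: Bystander: white jar with a green lid, 64 mm wide, 56 high; origin at the centre of its underside.
- jar_purple: Bystander: purple jar, 60 mm wide, 72 high; origin at the centre of its underside.
- wax_tin: Bystander: flat wax tin with a red lid, 80 mm wide, 34 high; origin at the centre of its underside.

How it is judged:
On the way, in this order (a step that is already met when the one before it is completed fails the run):
1. the screwdriver lies in the bottom of the tray, handle in its pocket (x of handle_mid in the frame of tray between -0.066 and -0.046 m and y of handle_mid in the frame of tray between -0.009 and 0.009 m and z of handle_mid in the frame of tray between 0.012 and 0.022 m and x of blade_tip in the frame of tray between 0.06 and 0.104 m and y of blade_tip in the frame of tray between -0.018 and 0.018 m and z of blade_tip in the frame of tray between 0.006 and 0.0235 m), for 0.2 s.
2. the clay box lies flat on its runners over the shank, home under the lip (all of step 1 and x of clay_box in the frame of tray between 0.0535 and 0.0605 m and y of clay_box in the frame of tray between -0.006 and 0.006 m and z of clay_box in the frame of tray between 0.021 and 0.0265 m and angle between clay_box's own z axis and vertical below 0.06 rad and angle between the y axis of clay_box and the x axis of tray, either way round below 0.1 rad), for 0.2 s.
3. the paint gauge lies flat on its bearers over the handle (all of step 2 and x of paint_gauge in the frame of tray between -0.052 and -0.041 m and y of paint_gauge in the frame of tray between -0.006 and 0.006 m and z of paint_gauge in the frame of tray between 0.029 and 0.0345 m and angle between paint_gauge's own z axis and vertical below 0.06 rad and angle between the y axis of paint_gauge and the x axis of tray, either way round below 0.1 rad), for 0.2 s.
At the end, for the whole second after the job is handed in: In the tray: screwdriver on the floor, handle in its pocket, shank along the slots; clay box flat on its runners (3 mm, 0.06 rad), within 4 mm of home under the lip; gauge flat on its bearers (3 mm, 0.06 rad), screen up; so nothing above the rim; all at rest (all of step 3 and linear speed of each of screwdriver, clay_box, paint_gauge below 0.02 m/s and angular speed of each of screwdriver, clay_box, paint_gauge below 0.2 rad/s); the robot touches nothing.
It fails at once if a bystander (jar or wax tin) is moved more than 3 cm or tipped (distance of any of jar_green, jar_purple, wax_tin from where it was at the start of the episode above 0.03 m or angle between any of jar_green, jar_purple, wax_tin's own z axis and vertical above 0.4 rad).
It also fails if it takes over 72 s, if anything falls off the work surface, if the arm or the gripper's body presses on something with over 40 N, if the wrist force passes 120 N, or if a joint passes its speed limit or range.

## Working session

There is one attempt and no reset: what is moved stays moved. The work goes in short steps, each a Python script; the robot and the scene stay as the last script left them, time stands still between calls to the robot, and variables do not carry over. Pictures are saved under pics/ and viewed, at most 13 in all, crops included, and the job is handed in when it is done.

```bash
mkdir -p pics; python3 - <<'E'
from bench import ctrl
import cv2,numpy as np
for n in ["scene","side","wrist"]:
    s=ctrl.snapshot(n); cv2.imwrite(f"pics/{n}0.png",s["img"])
    print(n,{k:(np.round(v,4).tolist() if not isinstance(v,str) else v) for k,v in s.items() if k!="img"})
st=ctrl.state();print(st["t"],st["position"],st["ee_rot"],st["grip_width"])
E
```

```text
scene {'vfov': 47.779, 'cx': 315.3759, 'cy': 196.7195, 'origin': [-0.2332, 0.5901, 0.9418], 'orientation': [0.474, -0.9137, -2.0346]}
side {'vfov': 48.7374, 'cx': 316.9594, 'cy': 202.0456, 'origin': [0.6304, -0.791, 0.8632], 'orientation': [0.7987, 0.019, 0.0933]}
wrist {'vfov': 68.2932, 'cx': 318.8207, 'cy': 200.4572, 'origin': [0.3556, -0.5486, 0.3831], 'orientation': [-0.223, 0.1417, -1.0984]}
0.15 [ 0.29229351 -0.58000821  0.20475085] [-3.05502622e+00 -7.26300511e-01  5.71260191e-04] 0.9991048458810223
```

View pics/scene0.png

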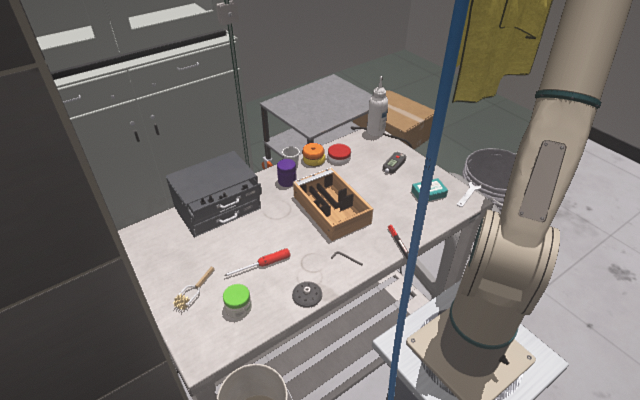

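View pics/side0.png

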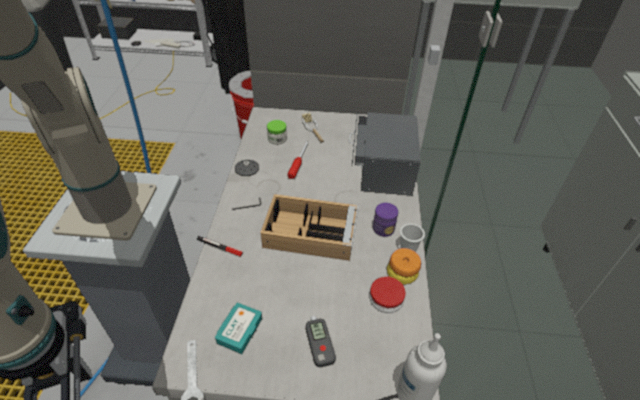

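```bash
cat > h.py <<'E'
from bench import ctrl
import cv2,numpy as np
from scipy.spatial.transform import Rotation as R
def snap(n,save=None):
    s=ctrl.snapshot(n)
    if save: cv2.imwrite(f"pics/{save}.png",s["img"])
    return s
def cast(s,px,z):
    px=np.atleast_2d(np.asarray(px,float)); f=200/np.tan(np.radians(s["vfov"])/2)
    d=np.c_[(px[:,0]-s["cx"])/f,-(px[:,1]-s["cy"])/f,-np.ones(len(px))]
    d=R.from_rotvec(s["orientation"]).apply(d); o=np.array(s["origin"])
    return o+d*((z-o[2])/d[:,2])[:,None]
def proj(s,p):
    f=200/np.tan(np.radians(s["vfov"])/2)
    c=R.from_rotvec(s["orientation"]).inv().apply(np.atleast_2d(p)-np.array(s["origin"]))
    return np.c_[s["cx"]-f*c[:,0]/c[:,2], s["cy"]+f*c[:,1]/c[:,2]]
def mask(s,lo,hi,lo2=None,hi2=None):
    h=cv2.cvtColor(s["img"],cv2.COLOR_BGR2HSV); m=cv2.inRange(h,np.array(lo),np.array(hi))
    if lo2: m|=cv2.inRange(h,np.array(lo2),np.array(hi2))
    return m
def red(s): return mask(s,[0,140,60],[8,255,255],[172,140,60],[180,255,255])
def teal(s): return mask(s,[80,90,40],[98,255,255])
def blobs(m,amin=30):
    return sorted([c for c in cv2.findContours(m,cv2.RETR_EXTERNAL,cv2.CHAIN_APPROX_NONE)[0] if cv2.contourArea(c)>amin],key=cv2.contourArea,reverse=True)
def down(yaw): # tool z down, tool closing axis y at angle yaw (mod pi) in world
    yaw=(yaw+np.pi/2)%np.pi-np.pi/2
    y=np.array([np.cos(yaw),np.sin(yaw),0]); z=np.array([0,0,-1.])
    M=np.c_[np.cross(y,z),y,z]; return R.from_matrix(M)
def rv(yaw,flip=0): return (down(yaw)*R.from_rotvec([0,0,np.pi*flip])).as_rotvec()
E
python3 - <<'E'
from h import *
np.set_printoptions(precision=4,suppress=True)
for n in ["side","scene"]:
    s=snap(n)
    for nm,f,z in [("red",red,.013),("teal",teal,.029)]:
        for c in blobs(f(s)):
            r=cv2.minAreaRect(c); b=cv2.boxPoints(r); print(n,nm,np.round(r[0]),cv2.contourArea(c),cast(s,[r[0]],z)[0,:2], "len",[np.linalg.norm(a-b_) for a,b_ in zip(cast(s,b[:2],z),cast(s,b[1:3],z))])
s=snap("side")
for nm,px,z in [("gauge",(319,341),.024),("tray TL",(270,199),.0595),("TR",(355,203),.0595),("BR",(351,250),.0595),("BL",(263,241),.0595),("tip",(307,144),.013),("purple",(386,211),.072),("wax",(388,290),.034),("green",(276,127),.056)]: print(nm,cast(s,[px],z)[0])
w=snap("wrist"); st=ctrl.state(); T=R.from_rotvec(st["ee_rot"]).inv()
print("cam in tool",T.apply(np.array(w["origin"])-st["position"]),T.apply(R.from_rotvec(w["orientation"]).apply([0,0,-1])),T.apply(R.from_rotvec(w["orientation"]).apply([1,0,0])))
print(T.inv().apply([0,1,0]))
E
```

```text
side red [387. 292.] 768.5 [ 0.7539 -0.196 ] len [np.float64(0.08324383904219927), np.float64(0.07784080107288652)]
side red [238. 106.] 305.5 [0.2464 0.5346] len [np.float64(0.1366748259035937), np.float64(0.11289933829807396)]
side red [294. 167.] 128.5 [0.4857 0.2205] len [np.float64(0.09740061515253817), np.float64(0.026133847544493237)]
side red [246.  83.] 66.0 [0.2422 0.6949] len [np.float64(0.03452258057110832), np.float64(0.07537933068278983)]
side red [233. 251.] 54.5 [ 0.3761 -0.1145] len [np.float64(0.01304174096013882), np.float64(0.044949853218278706)]
side red [242. 127.] 42.0 [0.287  0.4082] len [np.float64(0.021156620322884737), np.float64(0.08877745180540568)]
side teal [238. 327.] 1320.0 [ 0.4381 -0.3273] len [np.float64(0.10669609049298551), np.float64(0.07427953372791044)]
side teal [ 31. 347.] 270.0 [ 0.0374 -0.4132] len [np.float64(0.12275038338789555), np.float64(0.047389352943119724)]
side teal [ 20. 310.] 106.0 [-0.0331 -0.3347] len [np.float64(0.04668008987317113), np.float64(0.05569709604285705)]
side teal [  3. 245.] 54.5 [-0.1744 -0.1684] len [np.float64
[... 316 characters left out ...]
[0.488  0.2183] len [np.float64(0.08689530639833203), np.float64(0.028489001239097488)]
scene red [392. 230.] 33.0 [ 0.3765 -0.1104] len [np.float64(0.013561856863284254), np.float64(0.03869908535500299)]
scene teal [437. 186.] 61.0 [ 0.4263 -0.342 ] len [np.float64(0.06010206656664945), np.float64(0.07029218729108146)]
gauge [ 0.6089 -0.3395  0.024 ]
tray TL [0.4468 0.0299 0.0595]
TR [0.6692 0.0393 0.0595]
BR [ 0.6644 -0.1202  0.0595]
BL [ 0.4543 -0.1147  0.0595]
tip [0.5111 0.3402 0.013 ]
purple [0.7475 0.006  0.072 ]
wax [ 0.7523 -0.206   0.034 ]
green [0.4101 0.3603 0.056 ]
cam in tool [ 0.0707  0.0002 -0.1784] [-0.2484 -0.0021  0.9687] [-0.0008  1.      0.0019]
[ 0.45   -0.893  -0.0005]
```

```bash
cat >> h.py <<'E'
import pickle
def go(p,yaw,line=False,speed=.15,verbose=True):
    best=None
    for f in (0,1):
        q=ctrl.inverse_kinematics(p,rv(yaw,f))
        if q is not None and (best is None or abs(q[6])<best[0]): best=(abs(q[6]),f)
    if best is None: print("no ik",p,yaw); return None
    ctrl.move_ptp(p,rv(yaw,best[1]))
    if verbose: print("q7",best,"t",ctrl.state()["t"])
    return best[1]
def look(p,yaw,name):
    go(p,yaw); s=snap("wrist",name); pickle.dump(s,open(f"pics/{name}.pkl","wb")); return s
E
python3 - <<'E'
from h import *
look([.44,-.34,.2],np.pi/2,"clay1")
look([.60,-.34,.2],np.pi/2,"gauge1")
look([.558,-.041,.26],np.pi/2,"tray1")
look([.49,.24,.2],np.pi/2,"scr1")
im=[cv2.imread(f"pics/{n}.png") for n in ["clay1","gauge1","tray1","scr1"]]
a=np.vstack([np.hstack(im[:2]),np.hstack(im[2:])]); cv2.imwrite("pics/m.png",cv2.resize(a,(800,500),interpolation=cv2.INTER_AREA))
E
```

```text
q7 (np.float64(0.8635314434444342), 0) t 1.4417
q7 (np.float64(1.004224360436749), 0) t 2.175
q7 (np.float64(1.2831434425189259), 1) t 4.1917
q7 (np.float64(0.6899545591680465), 1) t 5.375
```

View pics/m.png

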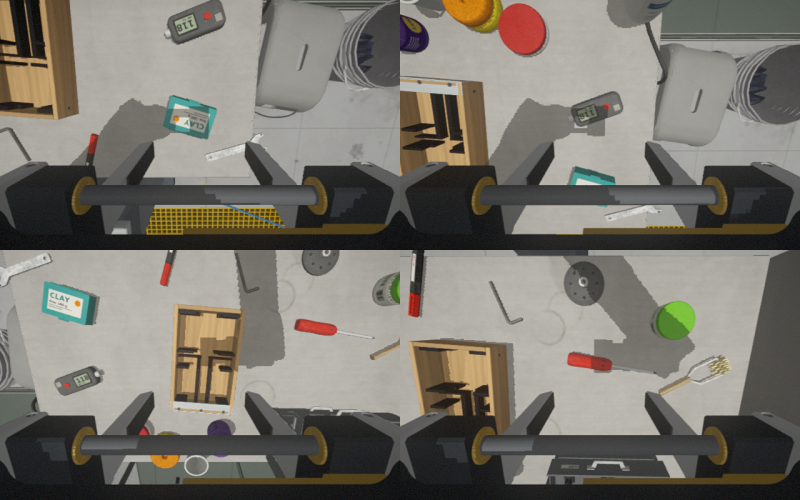

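View pics/tray1.png

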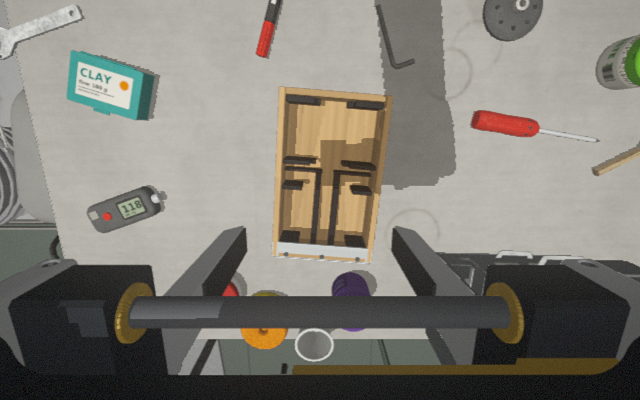

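```bash
cat >> h.py <<'E'
def wrect(s,c,z):
    w=cast(s,c.reshape(-1,2),z)[:,:2]; r=cv2.minAreaRect((w*1000).astype(np.float32)); (a,b),(u,v),an=r
    an=np.radians(an)
    if u<v: u,v,an=v,u,an+np.pi/2
    return np.array([a,b])/1000,u,v,(an+np.pi/2)%np.pi-np.pi/2   # centre, long, short, dir of long axis
E
python3 - <<'E'
from h import *
L=lambda n:pickle.load(open(f"pics/{n}.pkl","rb"))
np.set_printoptions(precision=4,suppress=True)
for n in ["scr1","tray1"]:
    s=L(n); 
    for c in blobs(red(s),100)[:5]: print(n,wrect(s,c,.013),cv2.contourArea(c))
s=L("tray1"); m=mask(s,[8,70,60],[25,200,255]); m[300:]=0
m=cv2.morphologyEx(m,cv2.MORPH_CLOSE,np.ones((5,5)))
c=blobs(m)[0]; print("tray",wrect(s,c,.0595)); h=cv2.convexHull(c); ap=cv2.approxPolyDP(h,6,True).reshape(-1,2); print(ap,cast(s,ap,.0595))
for n in ["clay1","tray1"]:
    s=L(n); c=blobs(teal(s))[0]; print("clay",wrect(s,c,.029),wrect(s,c,0.))
E
```

```text
scr1 (array([0.4839, 0.2183]), 88.19393920898438, 25.688262939453125, np.float64(1.393215147411759)) 1253.5
scr1 (array([ 0.3753, -0.1069]), 42.60130310058594, 18.837404251098633, np.float64(-0.31591708483648606)) 559.5
tray1 (array([0.4837, 0.219 ]), 95.1791000366211, 25.110244750976562, np.float64(1.4110549977639275)) 1069.5
tray1 (array([ 0.3754, -0.1119]), 42.51584243774414, 14.083014488220215, np.float64(-0.3221388949331834)) 339.0
tray1 (array([ 0.7396, -0.1872]), 24.67441749572754, 23.39261817932129, np.float64(1.567653796708603)) 120.5
tray (array([ 0.555, -0.03 ]), 221.51443481445312, 139.02842712402344, np.float64(-0.08228275609379665))
[[279  87]
 [392  96]
 [369 261]
 [273 254]] [[ 0.4402 -0.0899  0.0595]
 [ 0.4509  0.0471  0.0595]
 [ 0.6694  0.0278  0.0595]
 [ 0.6584 -0.1061  0.0595]]
clay (array([ 0.4361, -0.323 ]), 91.75617218017578, 67.1511459350586, np.float64(1.269261110793165)) (array([ 0.4299, -0.3215]), 99.36628723144531, 72.72055053710938, np.float64(1.2692612439512199))
clay (array([ 0.4372, -0.315 ]), 105.13565063476562, 68.1759033203125, np.float64(1.2671966283161362)) (array([ 0.4338, -0.3343]), 112.58294677734375, 73.00515747070312, np.float64(1.2671966283161362))
```

```bash
cat >> h.py <<'E'
def rvy(th): return R.from_matrix(np.c_[[np.sin(th)*-1,np.cos(th),0],[np.cos(th),np.sin(th),0],[0,0,-1.]]).as_rotvec()
def choose(poses): # poses: list of (p,theta); same tool flip for all
    best=None
    for k in (-1,0,1):
        qs=[ctrl.inverse_kinematics(p,rvy(t+k*np.pi)) for p,t in poses]
        if all(q is not None for q in qs):
            v=max(abs(q[6]) for q in qs)
            if best is None or v<best[0]: best=(v,k*np.pi)
    print("choose",best); return best[1]
def tray_rect(s,zm=.0595,xcut=None):
    m=mask(s,[8,70,60],[25,200,255]); m=cv2.morphologyEx(m,cv2.MORPH_CLOSE,np.ones((5,5)))
    c=cv2.convexHull(blobs(m)[0]); ap=cv2.approxPolyDP(c,6,True).reshape(-1,2)
    return wrect(s,c,zm),ap,cast(s,ap,zm)
E
sed -i 's/np.sin(th)\*-1,np.cos(th),0\],\[np.cos/-np.sin(th),np.cos(th),0],[np.cos/' h.py
python3 - <<'E'
from h import *
np.set_printoptions(precision=4,suppress=True)
print(R.from_rotvec(rvy(.3)).as_matrix(), np.linalg.det(np.c_[[-np.sin(.3),np.cos(.3),0],[np.cos(.3),np.sin(.3),0],[0,0,-1.]]))
a=1.393; mid=np.array([.4839,.2186]); d=np.array([np.cos(a),np.sin(a)])
g=mid+.015*d; T=np.array([.555,-.030]); ty=-.082
k=choose([([*g,.1],a+np.pi/2),([*T,.2],ty+np.pi/2)])
th=a+np.pi/2+k; th2=ty+np.pi/2+k
ctrl.move_ptp([*g,.12],rvy(th)); ctrl.command_gripper(.6)
s=snap("wrist","scr2")
c=blobs(red(s),300)
for x in c[:3]: print(wrect(s,x,.013))
print("t",ctrl.state()["t"],"th",th,th2)
E
```

```text
[[-0.2955  0.9553 -0.    ]
 [ 0.9553  0.2955  0.    ]
 [ 0.     -0.     -1.    ]] 0.9999999999999999
choose (np.float64(0.9984374940254281), -3.141592653589793)
(array([0.4836, 0.2166]), 91.96292877197266, 24.06686019897461, np.float64(1.4032528678763767))
t 7.5333 th -0.17779632679489676 -1.6527963267948966
```

```bash
python3 - <<'E'
from h import *
np.set_printoptions(precision=4,suppress=True)
a=1.398; mid=np.array([.4837,.2178]); d=np.array([np.cos(a),np.sin(a)])
g=mid+.015*d; T=np.array([.555,-.030]); th=a-np.pi/2; th2=-.082-np.pi/2
ctrl.move_l([*g,.004],speed=.12,rotation=rvy(th),contact_N=8)
print(ctrl.state()["position"])
ctrl.command_gripper(0.); st=ctrl.state(); print("grip",st["grip_width"]*94,st["finger_force"],st["t"])
ctrl.move_l([*g,.16],speed=.2)
go_=[T[0]-.041,T[1],.2]
ctrl.move_ptp(go_,rvy(th2))
s=snap("wrist","tray2"); pickle.dump(s,open("pics/tray2.pkl","wb"))
r,ap,w=tray_rect(s); print(r,ap,w,ctrl.state()["t"])
for x in blobs(red(s),300): print("red",wrect(s,x,.21))
E
```

```text
[0.4868 0.2328 0.0046]
grip 25.93757234813987 29.964347491040826 9.2333
(array([0.5587, 0.0075]), 220.90968322753906, 64.04779815673828, np.float64(-0.08497920669750236)) [[310  39]
 [312 195]
 [298 222]
 [271 248]
 [258 248]
 [248  39]] [[ 0.6655 -0.0318  0.0595]
 [ 0.5094 -0.0205  0.0595]
 [ 0.4793 -0.002   0.0595]
 [ 0.45    0.0324  0.0595]
 [ 0.4512  0.0475  0.0595]
 [ 0.6704  0.0285  0.0595]] 11.2583
red (array([ 0.5116, -0.0285]), 65.49208068847656, 26.19175910949707, np.float64(-0.061173342871338576))
```

View pics/tray2.png

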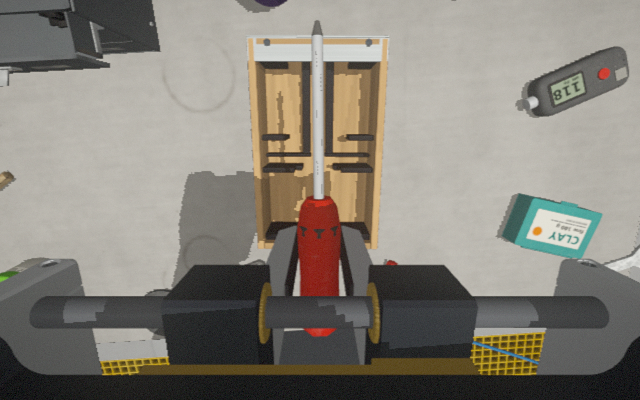

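```bash
python3 - <<'E'
from h import *
np.set_printoptions(precision=4,suppress=True)
s=pickle.load(open("pics/tray2.pkl","rb"))
w=cast(s,[(248,38),(389,38),(258,248),(378,248)],.0595)[:,:2]; print(w)
print("W",np.linalg.norm(w[0]-w[1]),np.linalg.norm(w[2]-w[3]),"L",np.linalg.norm((w[0]+w[1]-w[2]-w[3])/2),"c",w.mean(0))
v=(w[0]+w[1]-w[2]-w[3]); print("yaw",np.arctan2(v[1],v[0]), np.arctan2(*(w[0]-w[1])[::-1])-np.pi/2)
# axis height: tcp .2 +.0084
p=cast(s,[(317,22),(318,197)],.2084)[:,:2]; print(p,np.arctan2(*(p[0]-p[1])[::-1]),np.linalg.norm(p[0]-p[1]))
# wood-mask side edges: left and right of rim per row
m=mask(s,[8,60,60],[25,220,255])
rows=[r for r in range(60,220,10)]
l=np.array([[np.where(m[r,230:300])[0].min()+230,r] for r in rows]); rr=np.array([[np.where(m[r,340:400])[0].max()+341,r] for r in rows])
wl=cast(s,l,.0595)[:,:2]; wr=cast(s,rr,.0595)[:,:2]
for q in(wl,wr): 
    k=np.polyfit(q[:,0],q[:,1],1); print("slope",k, "y at .555",np.polyval(k,.555), "rms",np.std(q[:,1]-np.polyval(k,q[:,0])))
print(ctrl.state()["position"])
E
```

```text
[[ 0.6712  0.0284]
 [ 0.6603 -0.1087]
 [ 0.4512  0.0475]
 [ 0.4403 -0.0916]]
W 0.13748118582799174 0.1395314925832806 L 0.22073652231665697 c [ 0.5558 -0.0311]
yaw -0.08208993001174361 -0.07974576892418539
[[ 0.6352 -0.0375]
 [ 0.5432 -0.0306]] -0.07432828564684318 0.09232657503552637
slope [-0.0828  0.0852] y at .555 0.03931509411164991 rms 0.0004360043631802099
slope [-0.0807 -0.0551] y at .555 -0.09993485434029475 rms 0.00033562798113475977
[ 0.5138 -0.0279  0.1993]
```

```bash
cat >> h.py <<'E'
T=np.array([.5557,-.0306]); TY=-.0818
def tw(x,y=0,T=None):
    T=globals()["T"] if T is None else T
    return T+np.array([np.cos(TY)*x-np.sin(TY)*y,np.sin(TY)*x+np.cos(TY)*y])
E
python3 - <<'E'
from h import *
np.set_printoptions(precision=4,suppress=True)
th=TY-np.pi/2-.003; p=tw(-.041)
ctrl.move_l([*p,.08],speed=.15,rotation=rvy(th))
print(ctrl.move_l([*p,.0088],speed=.05,contact_N=8)); st=ctrl.state(); print(st["position"],st["ft_force"])
ctrl.command_gripper(.5)
ctrl.move_l([*p,.2],speed=.25)
s=snap("wrist","tray3"); pickle.dump(s,open("pics/tray3.pkl","wb"))
for x in blobs(red(s),300): print("red",wrect(s,x,.017))
h=[tw(-.1),tw(-.012)]; print(h,ctrl.state()["t"])
E
```

```text
False
[ 0.5151 -0.0272  0.0091] [-0.2775  0.0718 -1.0109]
red (array([ 0.498 , -0.0263]), 91.81261444091797, 24.889299392700195, np.float64(-0.07681808269500845))
[array([ 0.456 , -0.0224]), array([ 0.5437, -0.0296])] 15.2917
```

View pics/tray3.png

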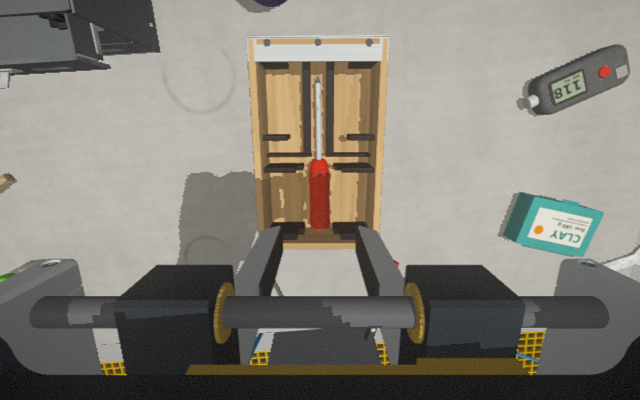

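```bash
python3 - <<'E'
from h import *
np.set_printoptions(precision=4,suppress=True)
a=1.268; c0=np.array([.436,-.322])
k=choose([([*c0,.05],a+np.pi/2),([*tw(.04),.2],TY+np.pi/2)])
k2=choose([([*c0,.05],a+np.pi/2),([*tw(.04),.2],TY-np.pi/2)])
th=a+np.pi/2+k; print(th)
ctrl.command_gripper(1.)
ctrl.move_ptp([*c0,.13],rvy(th))
s=snap("wrist","clay2"); pickle.dump(s,open("pics/clay2.pkl","wb"))
c=cv2.convexHull(blobs(teal(s))[0]); print(wrect(s,c,.029),s["origin"],ctrl.state()["t"]); ap=cv2.approxPolyDP(c,5,True).reshape(-1,2); print(ap,cast(s,ap,.029))
E
```

```text
choose (np.float64(1.4448827058257672), -3.141592653589793)
choose (np.float64(0.8468813937517131), -3.141592653589793)
-0.30279632679489676
(array([ 0.4358, -0.3218]), 92.80482482910156, 67.44111633300781, np.float64(1.2681001057159453)) [ 0.457  -0.2535  0.3086] 17.7
[[349 155]
 [354 193]
 [348 244]
 [290 245]
 [287 155]] [[ 0.4757 -0.2876  0.029 ]
 [ 0.4703 -0.3244  0.029 ]
 [ 0.4501 -0.3738  0.029 ]
 [ 0.3935 -0.3572  0.029 ]
 [ 0.42   -0.2702  0.029 ]]
```

View pics/clay2.png

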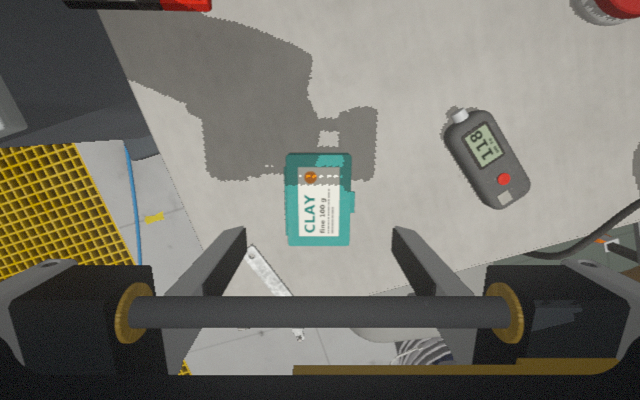

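```bash
python3 - <<'E'
from h import *
np.set_printoptions(precision=4,suppress=True)
c=np.array([.435,-.3222]); th=1.268-np.pi/2; th2=TY-np.pi/2
ctrl.move_l([*c,.006],speed=.15,contact_N=8)
z0=ctrl.state()["position"][2]
ctrl.command_gripper(0.); st=ctrl.state(); print(z0,"grip",st["grip_width"]*94,st["finger_force"],st["t"],st["position"])
ctrl.move_l([*c,.16],speed=.2)
p=tw(.036)
ctrl.move_ptp([*p,.16],rvy(th2))
s=snap("wrist","clay3"); pickle.dump(s,open("pics/clay3.pkl","wb"))
print(ctrl.state()["position"],ctrl.state()["t"])
E
```

```text
0.006651674588026811 grip 62.08923737517981 30.00027135014534 19.2667 [ 0.4353 -0.3224  0.0063]
[ 0.5911 -0.0351  0.1597] 21.6833
```

View pics/clay3.png

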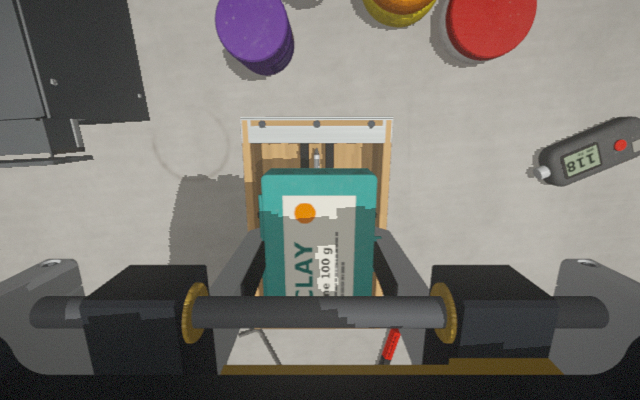

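```bash
python3 - <<'E'
from h import *
np.set_printoptions(precision=4,suppress=True)
s=pickle.load(open("pics/clay3.pkl","rb"))
inv=lambda w:(w-T)@np.array([[np.cos(TY),-np.sin(TY)],[np.sin(TY),np.cos(TY)]])
print("box front",inv(cast(s,[(262,170),(376,170)],.183)[:,:2]))
print("tray end / lip edge",inv(cast(s,[(243,118),(393,118),(247,143),(388,142)],.0595)[:,:2]))
th2=TY-np.pi/2
p=tw(.036)
ctrl.move_l([*p,.07],speed=.15,rotation=rvy(th2))
hit=ctrl.move_l([*p,.028],speed=.04,contact_N=4); st=ctrl.state(); print(hit,st["position"],st["ft_force"],st["t"])
E
```

```text
box front [[ 0.0833  0.0282]
 [ 0.0832 -0.032 ]]
tray end / lip edge [[ 0.1122  0.0671]
 [ 0.112  -0.0692]
 [ 0.0899  0.0649]
 [ 0.0906 -0.0659]]
True [ 0.5911 -0.0335  0.0302] [-0.4164  0.1292  4.0739] 23.35
```

```bash
python3 - <<'E'
from h import *
np.set_printoptions(precision=4,suppress=True)
inv=lambda w:(w-T)@np.array([[np.cos(TY),-np.sin(TY)],[np.sin(TY),np.cos(TY)]])
z=ctrl.state()["position"][2]
hit=ctrl.move_l([*tw(.061,.0005),z+.0002],speed=.025,contact_N=14); st=ctrl.state(); print(hit,inv(st["position"][:2]),st["position"],st["ft_force"],st["t"],st["grip_width"]*94)
E
```

```text
True [ 0.0354 -0.    ] [ 0.591  -0.0335  0.0301] [-1.5268  0.8401  4.7172] 23.7667 62.43531095401353
```

```bash
python3 - <<'E'
from h import *
np.set_printoptions(precision=4,suppress=True)
inv=lambda w:(w-T)@np.array([[np.cos(TY),-np.sin(TY)],[np.sin(TY),np.cos(TY)]])
def rep(h=None): st=ctrl.state(); print(h,inv(st["position"][:2]),st["position"][2],st["ft_force"],st["t"])
ctrl.move_l([*tw(.0355),.0312],speed=.02); rep()
for x in (.040,.045):
    h=ctrl.move_l([*tw(x),.0312],speed=.03,contact_N=18); rep(h)
    if h: break
E
```

```text
None [ 0.0352 -0.    ] 0.03088781177638147 [ 0.4803  0.6051 -2.2001] 24.0167
False [ 0.0402 -0.    ] 0.031010129782752402 [-0.0614 -0.1795 -2.319 ] 24.3167
False [ 0.0453 -0.    ] 0.031200164013219105 [ 0.2648 -0.9539 -0.8772] 24.6333
```

```bash
python3 - <<'E'
from h import *
np.set_printoptions(precision=4,suppress=True)
inv=lambda w:(w-T)@np.array([[np.cos(TY),-np.sin(TY)],[np.sin(TY),np.cos(TY)]])
def rep(h=None): st=ctrl.state(); print(h,inv(st["position"][:2]),st["position"][2],st["ft_force"],st["t"])
h=ctrl.move_l([*tw(.061),.0310],speed=.03,contact_N=14); rep(h)
x=inv(ctrl.state()["position"][:2])[0]
if x>.054:
    h=ctrl.move_l([*tw(min(x,.0575)),.0290],speed=.02,contact_N=3); rep(h)
    ctrl.command_gripper(.82); rep(ctrl.state()["grip_width"]*94)
    ctrl.move_l([*tw(x),.12],speed=.2)
    p=tw(.02); ctrl.move_l([*p,.2],speed=.25)
    s=snap("wrist","clay4"); pickle.dump(s,open("pics/clay4.pkl","wb"))
    c=cv2.convexHull(blobs(teal(s))[0]); w=wrect(s,c,.053); print(inv(w[0]),w,w[3]-TY); rep()
    ap=cv2.approxPolyDP(c,4,True).reshape(-1,2); print(ap,inv(cast(s,ap,.053)[:,:2]))
E
```

```text
False [0.059  0.0001] 0.030578227481546708 [-4.9647  1.0756  0.9972] 25.3167
True [0.0589 0.    ] 0.030124925860207274 [0.0508 0.3673 4.0073] 25.525
77.31825603314104 [0.0562 0.0001] 0.02871043878158553 [ 0.0782  0.5103 -0.8011] 25.9917
[ 0.0507 -0.0012] (array([ 0.6061, -0.0359]), 77.63650512695312, 67.2877197265625, np.float64(-0.08175385230130683)) 4.614769869316915e-05
None [0.0193 0.0003] 0.1983494316970721 [-0.5443 -0.1591 -0.5142] 27.1583
[[289 124]
 [348 124]
 [351 152]
 [345 193]
 [293 193]] [[ 0.0885  0.0318]
 [ 0.0885 -0.0308]
 [ 0.059  -0.0348]
 [ 0.013  -0.0294]
 [ 0.013   0.0293]]
```

```bash
python3 - <<'E'
from h import *
np.set_printoptions(precision=4,suppress=True)
s=pickle.load(open("pics/clay2.pkl","rb"))
p=cast(s,[(458,112),(514,205)],.015)[:,:2]; print(p,np.linalg.norm(p[0]-p[1])); c0=p.mean(0); d=p[1]-p[0]; a=np.arctan2(d[1],d[0]); print("c",c0,"a",a)
k=choose([([*c0,.05],a+np.pi/2),([*tw(-.0465),.2],TY+np.pi/2)])
k2=choose([([*c0,.05],a+np.pi/2),([*tw(-.0465),.2],TY-np.pi/2)])
E
```

```text
[[ 0.5871 -0.2812]
 [ 0.6249 -0.3893]] 0.11454873962479462
c [ 0.606  -0.3353] a -1.2341901922837624
choose (np.float64(1.1699069882799493), 0.0)
choose (np.float64(1.427198387772122), 0.0)
```

```bash
python3 - <<'E'
from h import *
c0=np.array([.606,-.3353]); th=.337
ctrl.command_gripper(.8)
ctrl.move_ptp([*c0,.11],rvy(th))
s=snap("wrist","gauge2"); pickle.dump(s,open("pics/gauge2.pkl","wb")); print(ctrl.state()["t"],s["origin"])
cv2.imwrite("pics/g2c.png",cv2.resize(s["img"][80:300,200:440],None,fx=2.5,fy=2.5,interpolation=cv2.INTER_CUBIC))
E
```

```text
29.2583 [ 0.5816546  -0.26733641  0.28857622]
```

View pics/g2c.png

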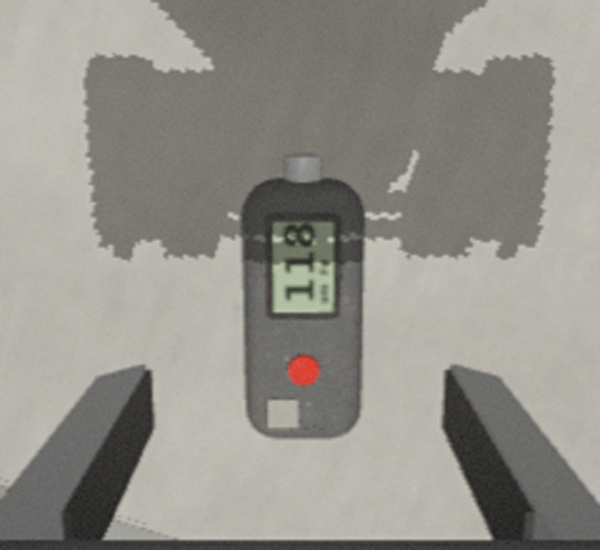

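```bash
python3 - <<'E'
from h import *
np.set_printoptions(precision=4,suppress=True)
s=pickle.load(open("pics/gauge2.pkl","rb"))
f=lambda x,y,z: cast(s,[(x/2.5+200,y/2.5+80)],z)[0,:2]
r=f(304,437,.022)
for z in(.008,.012,.018): 
    w=f(303,154,z); print(z,w,np.linalg.norm(w-r),np.arctan2(*(r-w)[::-1]))
b=f(304,178,.012); print("rear",r,"body front",b,np.linalg.norm(b-r))
L=f(242,300,.02);Rr=f(363,300,.02); print("width",np.linalg.norm(L-Rr),(L+Rr)/2)
E
```

```text
0.008 [ 0.5885 -0.2803] 0.10804342093761937 -1.2294699818566313
0.012 [ 0.5884 -0.2801] 0.10825030750532463 -1.229189589898495
0.018 [ 0.5883 -0.2798] 0.10856065323823293 -1.2287710058266708
rear [ 0.6247 -0.3821] body front [ 0.5917 -0.2882] 0.09949806598950486
width 0.04546305702854883 [ 0.6059 -0.3306]
```

```bash
python3 - <<'E'
from h import *
np.set_printoptions(precision=4,suppress=True)
c=[.6064,-.3308]; th=.342; th2=TY+np.pi/2
ctrl.move_l([*c,.005],speed=.12,rotation=rvy(th),contact_N=8)
print(ctrl.state()["position"])
ctrl.command_gripper(0.); st=ctrl.state(); print("grip",st["grip_width"]*94,st["position"],st["t"])
ctrl.move_l([*c,.16],speed=.2)
p=tw(-.0465,-.0005)
ctrl.move_ptp([*p,.13],rvy(th2))
ctrl.move_l([*p,.08],speed=.1)
s=snap("wrist","gauge3"); pickle.dump(s,open("pics/gauge3.pkl","wb")); print(ctrl.state()["position"],ctrl.state()["t"],s["origin"])
cv2.imwrite("pics/g3c.png",cv2.resize(s["img"][60:300,190:450],None,fx=2.5,fy=2.5,interpolation=cv2.INTER_CUBIC))
E
```

```text
[ 0.6071 -0.3312  0.0059]
grip 45.411561680127484 [ 0.6066 -0.3309  0.0053] 30.8583
[ 0.5099 -0.0274  0.0804] 33.7 [ 0.4371 -0.0222  0.2585]
```

View pics/g3c.png

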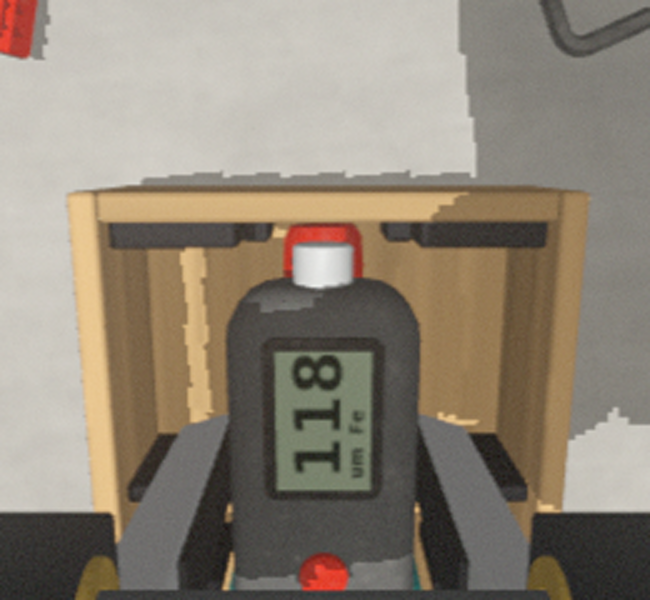

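```bash
python3 - <<'E'
from h import *
np.set_printoptions(precision=4,suppress=True)
s=pickle.load(open("pics/gauge3.pkl","rb"))
inv=lambda w:(w-T)@np.array([[np.cos(TY),-np.sin(TY)],[np.sin(TY),np.cos(TY)]])
f=lambda x,y,z: inv(cast(s,[(x/2.5+190,y/2.5+60)],z)[0,:2])
print("wheel",[f(323,243,z) for z in(.083,.087,.093)])
print("inner",f(323,220,.0595),"outer",f(323,190,.0595),f(70,192,.0595),f(588,192,.0595))
print("body sides",f(229,340,.095),f(418,340,.095),"tcp",inv(ctrl.state()["position"][:2]))
E
```

```text
wheel [array([-0.1005, -0.0009]), array([-0.1009, -0.0009]), array([-0.1016, -0.0009])]
inner [-0.1042 -0.0008] outer [-0.112  -0.0008] [-0.1116 -0.0676] [-0.1114  0.0692]
body sides [-0.0798 -0.0224] [-0.0797  0.0207] tcp [-0.0459 -0.0005]
```

```bash
python3 - <<'E'
from h import *
np.set_printoptions(precision=4,suppress=True)
inv=lambda w:(w-T)@np.array([[np.cos(TY),-np.sin(TY)],[np.sin(TY),np.cos(TY)]])
p=tw(-.0468,.0006)
ctrl.move_l([*p,.065],speed=.06)
h=ctrl.move_l([*p,.0365],speed=.03,contact_N=5); st=ctrl.state(); print(h,inv(st["position"][:2]),st["position"][2],st["ft_force"],st["t"])
E
```

```text
True [-0.0473  0.0006] 0.03635719716411307 [-0.8868 -0.3757  5.1274] 35.0417
```

```bash
python3 - <<'E'
from h import *
np.set_printoptions(precision=4,suppress=True)
inv=lambda w:(w-T)@np.array([[np.cos(TY),-np.sin(TY)],[np.sin(TY),np.cos(TY)]])
ctrl.command_gripper(.68); st=ctrl.state()
ctrl.move_l([*tw(-.0468,.0006),.12],speed=.12)
ctrl.move_ptp([*tw(.03),.22],rvy(TY+np.pi/2)); ctrl.hold(.3)
s=snap("wrist","end"); pickle.dump(s,open("pics/end.pkl","wb"))
print(ctrl.state()["t"]); cv2.imwrite("pics/endc.png",cv2.resize(s["img"][40:280,200:440],None,fx=2.5,fy=2.5,interpolation=cv2.INTER_CUBIC))
c=cv2.convexHull(blobs(teal(s))[0]); ap=cv2.approxPolyDP(c,4,True).reshape(-1,2); print(inv(cast(s,ap,.053)[:,:2]))
E
```

```text
37.3167
[[ 0.0091  0.0268]
 [ 0.0879  0.0333]
 [ 0.0905 -0.0289]
 [ 0.0658 -0.0345]
 [ 0.0115 -0.0309]]
```

View pics/endc.png

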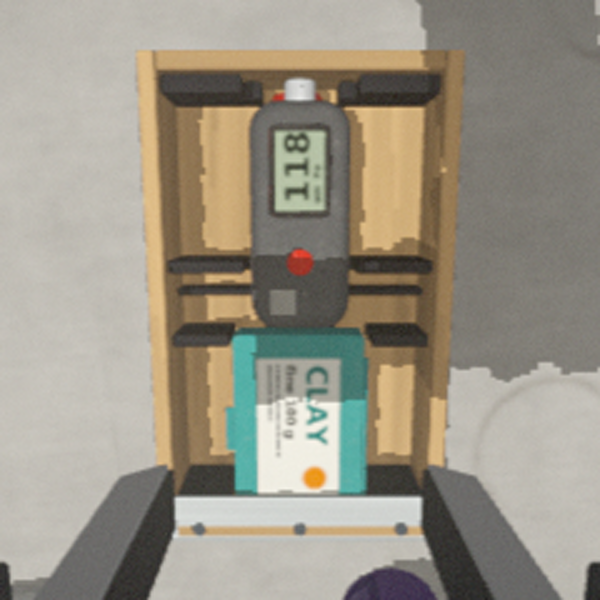

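```bash
python3 -c "
from bench import ctrl
print(ctrl.job_done())"
```

```text
the job is handed in; nothing more can be done
None
```

The tray is packed and handed in at about 37 s. The screwdriver is in the bottom slot, the clay box is home under the lip and the gauge lies flat, screen up, over the handle; the final picture showed all three in place, but the hand-in call returned no verdict.

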